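Set the bench air duster running hands-free with its open outlet

ROBOT

A 6-joint arm with a two-finger parallel gripper is mounted at the origin on the work surface. World frame = base frame: x ahead of the robot, y to its left, z up, the work surface at z = 0. Lengths are in mm, angles in rad, forces in N, time in s.
With the tool pointing down it reaches from about 400 to 925 mm from the base axis. Payload 12.5 kg.
Tool frame: the origin (TCP) lies midway between the tips of the shut fingers; the grasp point (between the pads) lies 19 mm behind it (env.grip_depth is the distance from the TCP to the grasp point, in mm); z points along the fingers, y is the line along which they close (so a half turn about z gives the same grasp; the last joint's range is limited). The gripper opens to 95 mm and grips with 3 to 60 N. Pads are 20 mm wide; open, the fingers measure 119 mm over their backs; the gripper's body (75 mm by 180 mm) begins 59 mm behind the grasp point.
Start: joints at [1.12, 0.491, 1.559, -0, 1.092, -0.106], TCP at [211.24, 588.241, 189.961] pointing down, gripper open.
Joint ranges: [-3.1, 3.1], [-0.84, 2.19], [0.05, 2.79], [-1.13, 4.28], [0.06, 2.93], [-2.69, 2.69]. Speed limits (rad/s): [2.22, 2.22, 2.79, 3.14, 3.14, 3.14].

INTERFACE

Orientations are given as [roll, pitch, yaw] about the fixed x, y, z axes, in that order (R = Rz(yaw) Ry(pitch) Rx(roll)).
In Python, from cell import monitor, viewer, order, env gives the robot as it stands.
- The arm moves only by the tool move_arm, never from a script. Its argument "moves" is one flat list of numbers, 4 for each row, row after row: the shift along the tool's x, y, z normalised to -1 to 1, where 1 is 0.15 m, then the turn about the tool's z normalised to -1 to 1, where 1 is pi/2 rad. A call has 1 to 10 rows; each row shifts and turns the commanded pose from where the row before left it, along the tool's axes as they then stand; what a row does not reach is not made up. A row lasts 1/8 s, in which the tool goes at most 62.5 mm and 10.7 degrees, less where a joint would pass 70% of its speed; a pose out of reach is approached as far as the arm can. A call with a number of a shift or a turn outside -1 to 1 is refused whole. A call with a gripper value outside its range is refused whole. "claw" is the finger opening in mm, from 0 to 95.1, set as the call begins (left out, the last holds). The fingers move at their own pace and stop on an object; the grip force is fixed at half the most. Time passes only in rows, so rows that do not move let the fingers close. It gives the time, the measured TCP pose, the force, the opening and the grip force at its end, in the units of the state.
- monitor.state(): the state, without advancing time (a new reading comes with each control period).
- viewer.read_camera(name): name is "side" or "top"; returns the picture (384x512x3 uint8, red, green, blue); there is no depth.
- viewer.camera_info(name): a dict with "K" (3x3 intrinsics, pixels), "dist_coeffs" ([k1, k2, p1, p2, k3] as OpenCV has them; the pictures are not rectified), "camera_from_world" (4x4, takes a point from world to camera coordinates). Camera axes: x right, y down, z forward; pixel columns grow to the right and rows downward; lengths in mm; the calibration is good to about 2 mm. A picture is of the moment at which its call begins. camera_info takes no time and is no camera call.
- order.job_done(): hands the job in; it is judged then, once.
The state is a dict: "t": time; "joints": joint angles; "qvel": joint speeds; "tau": joint torques, N m; "eef_pos": TCP position; "tcp_rot": TCP orientation; "ft_force": force on the tool from outside, world axes, zero at the start; "moment": the same for the moment, N m; "opening": opening from 0.0 (shut) to 1.0 (fully open); "grip_force": force on a finger pad.
Only numpy, scipy, OpenCV 4.12 (cv2) and the standard library are available. Lean on these libraries where they do the work, as an engineer would, in place of code of your own. Each camera call takes 0.05 s, during which the arm holds its last target. There are 200 camera calls.

TASK

The air duster standing in its dock is wanted with its open outlet, blowing hands-free. Its slot nozzle is a tight push fit: give it a good twist to loosen it as you pull it up off the outlet, and set it down standing in the cork-lined tray. Then squeeze the trigger home, press in the lock-on button on the side of the grip, and ease off so that the lock holds the trigger in; leave everything else on the desk where it is.

Things in the scene. Friction and masses are not known exactly. Their poses are not given: they have to be found in the camera images.
- duster: Grey pistol-grip air duster fixed nozzle-up in a black dock (base 190 x 110 x 16 mm). Origin: under the dock, on the barrel's axis; z is that axis, up. Barrel 72 mm across up to z = 160 mm, then tapering to 42 mm at 186 mm. The grip points along the duster's -x; the trigger is on the grip's upper side, the lock-on button on its -y side. The dock has a prop under the grip.
- nozzle_mid (a point): Middle of the loose black slot nozzle (about 45 g), on its axis (z, up), 28 mm above its rim. Ribbed collar 39 mm across from 28 mm below to 2 mm above it; then a cone and a slot tip 44 mm (nozzle x) by 11 mm that ends 28 mm above it. At first the 25 mm deep socket is fully on the outlet, rim on the shoulder, nozzle x along duster x.
- nozzle: The same nozzle, origin at the middle of its socket rim, 28 mm below nozzle_mid. On the outlet a straight pull takes about 14 to 21 N, a pull while turning far less; it is free once raised 25 mm. It stands steadily on its rim.
- tray_floor (a point): Centre of the cork floor of the loose walnut tray (550 g), 11.5 mm above the desk. Inside 174 mm (tray x) by 114 mm (tray y), walls 8 mm thick, rim 26 mm above the desk.
- trigger_face (a point): Place to press on the black trigger's flat top face, 76 mm from the barrel's axis; moves with the trigger; axes as the duster's. The face is 24 mm wide (12 either side in y) and reaches 34 mm from here towards the barrel (+x) and 16 mm away from it. Out, it is 130 mm above the desk, 13 mm proud of the grip; it sinks straight down.
- trigger (a joint): How far the trigger is squeezed, m: 0 out, 0.010 home against its stop. Spring force 4 N at 0, 8 N home. The lock can enter only beyond 0.0075; a locked trigger rests at about 0.005. Squeezing a locked trigger again frees the lock.
- button_face (a point): Centre of the outer face of the round lock-on button, 15 mm across, on the grip's -y side; moves with it; axes as the duster's. Out, it is 76 mm from the barrel's axis along -x, at y = -27 mm, 106 mm above the desk, 8 mm proud of the grip in a flat collar 2.5 mm proud. It is pressed along the duster's +y.
- lock_button (a joint): How far the lock-on button is pressed, m: 0 out, 0.006 fully in; spring 1.2 to 3 N. It is blocked at about 0.0005 unless the trigger is in beyond 0.0075; it springs out if let go there, and stays in by itself at about 0.005 once the trigger has come back onto it.
- ducat: Bystander: gold ducat in a clear round capsule 37 mm across, 8 mm high. Origin under its centre.
- loupe: Bystander: black stand loupe 46 mm across, 48 mm high. Origin under its centre.
- coin_gauge: Bystander: flat chrome sliding coin gauge, 120 mm along its x, up to 48 mm wide, 13 mm high. Origin under the middle of its bar.
- brush: Bystander: soft brush lying along its x, 176 mm long, 12 mm high. Origin under its middle.
- tweezers: Bystander: chrome coin tweezers lying along their x, 125 mm long, 7 mm high. Origin under their middle.
- capsules: Bystander: stack of empty capsules 41 mm across, 36 mm high. Origin under its centre.
- outlet (a point): Centre of the shoulder at the top of the barrel, 186 mm above the desk, axes as the duster's. From it the aluminium outlet tube, 30 mm across, stands up 23.5 mm; four spring balls 12 mm above the shoulder grip the nozzle.
- grip_mid (a point): Middle of the level grip, 96 mm above the desk; axes as the duster's. Grip 38 mm wide (y) and 42 mm high, from the barrel to 64 mm beyond this point (-x), then a black end block 50 mm wide and 58 mm high (centred 4 mm lower) from 59 to 95 mm beyond.

How it is judged:
By the outcome, as a careful person would: the job done as asked, in the order asked, and still so for the second after the job is handed in, with the robot touching nothing.
It also fails if it takes over 69 s, if anything falls off the work surface, if the arm or the gripper's body presses on something with over 40 N, if the wrist force passes 120 N, or if a joint passes its speed limit or range.

## Working session

There is one attempt and no reset: what is moved stays moved. The work goes in short steps, Python scripts to look and compute and a tool call to move; the robot and the scene stay as the last step left them, time stands still between calls to the robot, and variables do not carry over. Pictures are saved under pics/ and viewed, at most 10 in all, crops included, and the job is handed in when it is done.

Besides the shell and the picture viewer there is one more tool, called after "Emit:" in YAML: its name, and indented under it one key for each argument. move_arm: Moves the arm, as the interface text tells. Scaled input: -1 to 1 covers 0.15 m each way for a shift and pi/2 rad each way for a turn. Its arguments: {"type":"object","properties":{"moves":{"type":"array"},"claw":{"type":"number"}},"required":["moves"]}

```bash
ls; mkdir -p pics; python3 - <<'E'
from cell import monitor, viewer, order, env
import cv2
for n in ("top","side"):
    im=viewer.read_camera(n); cv2.imwrite(f"pics/{n}0.png",cv2.cvtColor(im,cv2.COLOR_RGB2BGR))
    i=viewer.camera_info(n); print(n,i)
print(monitor.state())
E
```

```text
pics
top {'K': array([[489.77964871,   0.        , 247.96160822],
       [  0.        , 489.77964871, 190.70269312],
       [  0.        ,   0.        ,   1.        ]]), 'dist_coeffs': array([-0.03966156,  0.        ,  0.        ,  0.        ,  0.        ]), 'camera_from_world': array([[ 2.95962497e-02, -9.99561348e-01,  1.08301169e-03,
        -1.78975632e+01],
       [-9.85934668e-01, -2.93710403e-02, -1.64530154e-01,
         5.73512432e+02],
       [ 1.64489792e-01,  3.80169674e-03, -9.86371459e-01,
         1.65367348e+03],
       [ 0.00000000e+00,  0.00000000e+00,  0.00000000e+00,
         1.00000000e+00]])}
side {'K': array([[477.35768215,   0.        , 256.81782907],
       [  0.        , 477.35768215, 195.058634  ],
       [  0.        ,   0.        ,   1.        ]]), 'dist_coeffs': array([-0.08315888,  0.        ,  0.        ,  0.        ,  0.        ]), 'camera_from_world': array([[ 8.12489951e-01, -5.82887593e-01,  1.01061451e-02,
        -4.21250070e+02],
       [-4.21494414e-01, -5.99322691e-01, -6.80554752e-01,
         3.37374966e+02],
       [ 4.02743764e-01,  5.48684213e-01, -7.32627528e-01,
         1.14681656e+03],
       [ 0.00000000e+00,  0.00000000e+00,  0.00000000e+00,
         1.00000000e+00]])}
{'t': 0.1, 'joints': array([ 1.12040713e+00,  4.91470084e-01,  1.55939245e+00, -6.94047888e-06,
        1.09172056e+00, -1.05607715e-01]), 'qvel': array([ 7.61987683e-04, -2.18281201e-03, -2.75643587e-03, -8.34242044e-04,
        9.14218981e-04, -5.34953751e-05]), 'tau': array([ 1.78953687e-03, -6.13621402e+01, -2.58605880e+01,  6.93366048e-02,
        4.71217255e-02, -6.20587298e-05]), 'eef_pos': array([211.1210004 , 587.99984209, 189.43698249]), 'tcp_rot': array([-3.14060708e+00, -9.82828107e-05,  2.79681432e+00]), 'ft_force': array([-0.21349575,  0.24017474,  0.35781354]), 'moment': array([ 0.00361583, -0.00441166, -0.00267857]), 'grip_force': 0.0, 'opening': 1.0035851070738946}
```

View pics/top0.png

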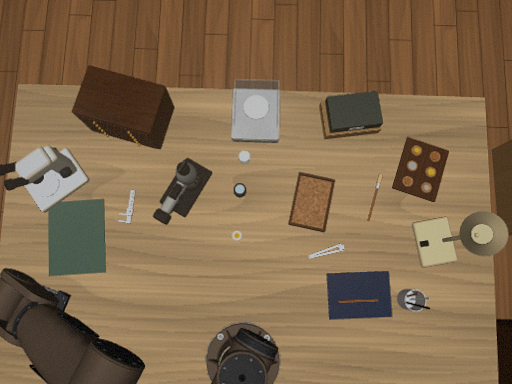

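View pics/side0.png

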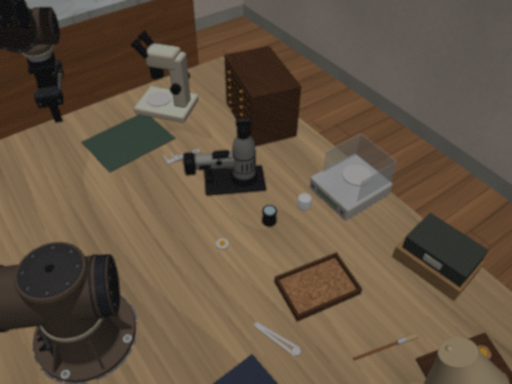

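The top view shows the duster dock around (186,185), its nozzle near (184,168), the grip end near (163,215) and the tray centred near (312,202). In the side view the nozzle is near (243,127), the grip end near (189,163) and the tray near (318,285).

```bash
cat > h.py <<'E'
import numpy as np, cv2
from cell import monitor, viewer, order, env
def ray(n,uv):
    i=viewer.camera_info(n); T=i["camera_from_world"]
    p=cv2.undistortPoints(np.array([[uv]],float),i["K"],i["dist_coeffs"])[0,0]
    R=T[:3,:3]; return -R.T@T[:3,3], R.T@np.array([*p,1.])
def plane(n,uv,z):
    o,d=ray(n,uv); return o+d*(z-o[2])/d[2]
def tri(a,b):
    (o1,d1),(o2,d2)=ray("top",a),ray("side",b)
    s=np.linalg.lstsq(np.c_[d1,-d2],o2-o1,rcond=None)[0]
    p,q=o1+s[0]*d1,o2+s[1]*d2
    return (p+q)/2,np.linalg.norm(p-q)
def proj(n,P):
    i=viewer.camera_info(n);T=i["camera_from_world"]
    return cv2.projectPoints(np.array(P,float).reshape(-1,3),cv2.Rodrigues(T[:3,:3])[0],T[:3,3],i["K"],i["dist_coeffs"])[0].reshape(-1,2)
E
python3 - <<'E'
import cv2,numpy as np
a=cv2.imread("pics/top0.png");b=cv2.imread("pics/side0.png")
f=lambda im,x,y:cv2.resize(np.clip(im[y:y+100,x:x+66].astype(float)*1.8,0,255).astype('uint8'),None,fx=6,fy=6,interpolation=cv2.INTER_CUBIC)
c=np.hstack([f(a,150,140),f(b,180,108)])
cv2.imwrite("pics/crop0.png",c)
from h import *
# tray via mask
hsv=cv2.cvtColor(a,cv2.COLOR_BGR2HSV)
print(hsv[202,312],hsv[202,295],hsv[202,280])
E
```

```text
[ 14 133 136] [ 13 137 127] [ 18 106 154]
```

View pics/crop0.png

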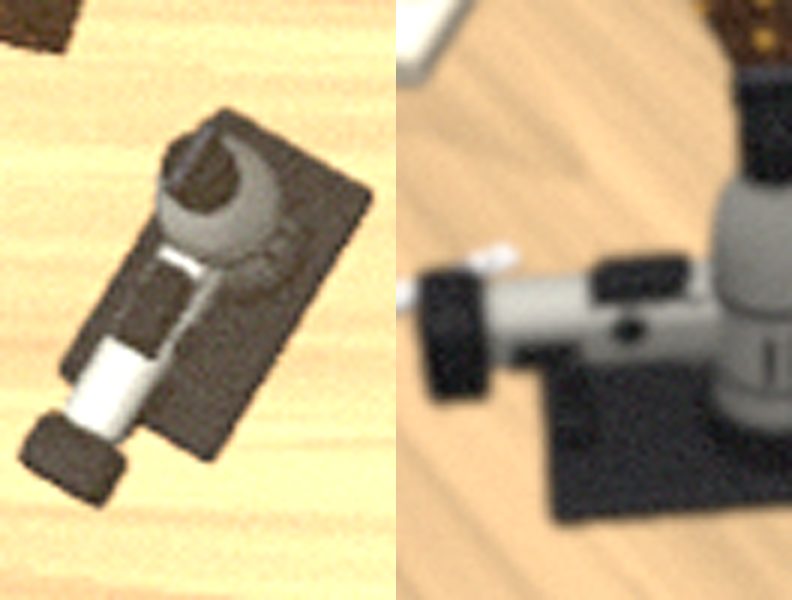

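```bash
python3 - <<'E'
from h import *
c=lambda x,y:(x/6+150-.4,y/6+140-.4)
s=lambda x,y:((x-396)/6+180-.4,y/6+108-.4)
C=[plane("top",c(*p),16) for p in [(225,106),(373,194),(210,463),(61,371)]]
print(np.round(C,0)); C=np.array(C)
print([np.linalg.norm(C[i]-C[i-1]).round() for i in range(4)])
d=(C[0]+C[1]-C[2]-C[3])[:2]; yaw=np.arctan2(d[1],d[0]); print("dock yaw",yaw,"centre",C.mean(0))
tip=plane("top",c(192,157),242); print("tip",tip)
print("barrel bottom/outlet?")
but=tri(c(160,300),s(640,262)); print("trig tri",but)
tr=plane("top",c(162,302),130);print("trig mid top",tr)
ex=np.array([np.cos(yaw),np.sin(yaw)]);ey=np.array([-ex[1],ex[0]])
o=tip[:2]
for nm,P in dict(tip=(0,0,242),trigmid=(-67,0,130),button=(-76,-27,106),rim=(0,0,186),end0=(-196+0,0,121),gripend=(-178,0,121)).items():
    w=[*(o+P[0]*ex+P[1]*ey),P[2]]
    t=proj("top",w)[0];q=proj("side",w)[0]
    print(nm,np.round(w,1),"top",((t+.4-(150,140))*6).round(),"side",((q+.4-(180,108))*6+(396,0)).round())
o2=plane("side",s(628,330),106);print("button side ray",o2)
for n in("top",):
    im=cv2.imread("pics/top0.png");hsv=cv2.cvtColor(im,cv2.COLOR_BGR2HSV)
    m=((hsv[...,2]<100)*255).astype('uint8');m2=np.zeros_like(m);m2[160:245,275:350]=m[160:245,275:350]
    k,_=cv2.findContours(m2,cv2.RETR_EXTERNAL,2);k=max(k,key=cv2.contourArea)
    r=cv2.minAreaRect(k);b=cv2.boxPoints(r);print(b)
    B=np.array([plane("top",p,26) for p in b]);print(B.round(),B.mean(0),[np.linalg.norm(B[i]-B[i-1]).round() for i in range(4)])
E
```

```text
[[694. 221.  16.]
 [643. 130.  16.]
 [480. 219.  16.]
 [531. 309.  16.]]
[np.float64(185.0), np.float64(104.0), np.float64(186.0), np.float64(104.0)]
dock yaw -0.49817634505963115 centre [586.99890798 219.7377206   16.        ]
tip [613.54972859 206.28395479 242.        ]
barrel bottom/outlet?
trig tri (array([555.03577777, 235.75306154, 133.80243719]), np.float64(2.2250734491942006))
trig mid top [555.58816584 234.69352125 130.        ]
tip [613.5 206.3 242. ] top [192. 157.] side [772.  74.]
trigmid [554.7 238.3 130. ] top [155. 303.] side [639. 265.]
button [533.9 218.9 106. ] top [194. 348.] side [627. 339.]
rim [613.5 206.3 186. ] top [206. 179.] side [774. 167.]
end0 [441.4 299.9 121. ] top [ 35. 507.] side [378. 299.]
gripend [457.2 291.3 121. ] top [ 52. 478.] side [414. 296.]
button side ray [537.87664715 224.26838533 106.        ]
[[288.05017 224.42418]
 [298.94183 171.78108]
 [335.08435 179.25883]
 [324.1927  231.90193]]
[[ 463. -144.   26.]
 [ 651. -179.   26.]
 [ 628. -308.   26.]
 [ 440. -270.   26.]] [ 545.27523766 -225.10392328   26.        ] [np.float64(128.0), np.float64(191.0), np.float64(130.0), np.float64(191.0)]
```

```bash
cat >> h.py <<'E'
def go(x,y,z,yaw=None):
    "totals to write in move rows: shift in present tool axes (norm), then turn (norm)"
    s=monitor.state(); p=s["eef_pos"]; r=s["tcp_rot"]
    from scipy.spatial.transform import Rotation as Ro
    R=Ro.from_euler("xyz",r).as_matrix(); d=R.T@(np.array([x,y,z])-p)/150
    t=0 if yaw is None else -((yaw-r[2]+np.pi)%(2*np.pi)-np.pi)/(np.pi/2)
    print("shift",d.round(3),"turn",round(t,3),"| pos",p.round(1),"yaw",r[2].round(3),"F",s["ft_force"].round(1),"j",s["joints"].round(2),"t",round(s["t"],2),"open",round(s["opening"]*95.1,1))
E
python3 -c "
from h import *
go(613,205,310,2.66)"
```

```text
shift [-3.384 -1.498 -0.803] turn 0.087 | pos [211.1 588.  189.4] yaw 2.797 F [-0.2  0.2  0.4] j [ 1.12  0.49  1.56 -0.    1.09 -0.11] t 0.1 open 95.4
```

Emit:
move_arm:
  moves: [-0.1,-0.05,-0.2,0,-0.2,-0.08,-0.2,0,-0.28,-0.13,-0.2,0.02,-0.28,-0.13,-0.2,0.02,-0.28,-0.13,0,0.02,-0.28,-0.13,0,0.02,-0.28,-0.13,0,0,-0.28,-0.13,0,0,-0.28,-0.13,0,0,-0.28,-0.13,0,0]
  claw: 80

```text
t: 1.35
eef_pos: [487.5, 271.5, 309.7]
tcp_rot: [-3.141, -0.0, 2.671]
ft_force: [0.6, 0.3, -0.2]
opening: 0.842
grip_force: 0.0
```

```bash
python3 -c "
from h import *
go(613,205,310,2.66)"
```

```text
shift [-0.947 -0.016 -0.002] turn 0.007 | pos [487.5 271.5 309.7] yaw 2.671 F [ 0.6  0.3 -0.2] j [ 0.39  0.29  1.55  0.    1.3  -0.71] t 1.35 open 80.1
```

Emit:
move_arm:
  moves: [-0.25,0,0,0,-0.3,-0.01,0,0,-0.3,-0.01,0,0,-0.1,0,0,0,0,0,0.2,0,0,0,0.2,0,0,0,0.2,0,0,0,0.19,0,0,0,0,0]

```text
t: 2.48
eef_pos: [611.1, 205.8, 189.7]
tcp_rot: [-3.139, -0.003, 2.672]
ft_force: [-0.3, -0.2, 0.2]
opening: 0.839
grip_force: 0.0
```

```bash
python3 - <<'E'
from h import *
go(613,205,191,2.66)
a=cv2.cvtColor(viewer.read_camera("top"),cv2.COLOR_RGB2BGR);b=cv2.cvtColor(viewer.read_camera("side"),cv2.COLOR_RGB2BGR)
f=lambda im,x,y:cv2.resize(np.clip(im[y:y+100,x:x+66].astype(float)*1.8,0,255).astype('uint8'),None,fx=6,fy=6,interpolation=cv2.INTER_CUBIC)
cv2.imwrite("pics/crop1.png",np.hstack([f(a,150,140),f(b,210,90)]))
E
```

```text
shift [-0.014  0.001 -0.009] turn 0.007 | pos [611.1 205.8 189.7] yaw 2.672 F [-0.3 -0.2  0.2] j [ 0.22  0.52  1.5   0.    1.12 -0.88] t 2.48 open 79.8
```

View pics/crop1.png

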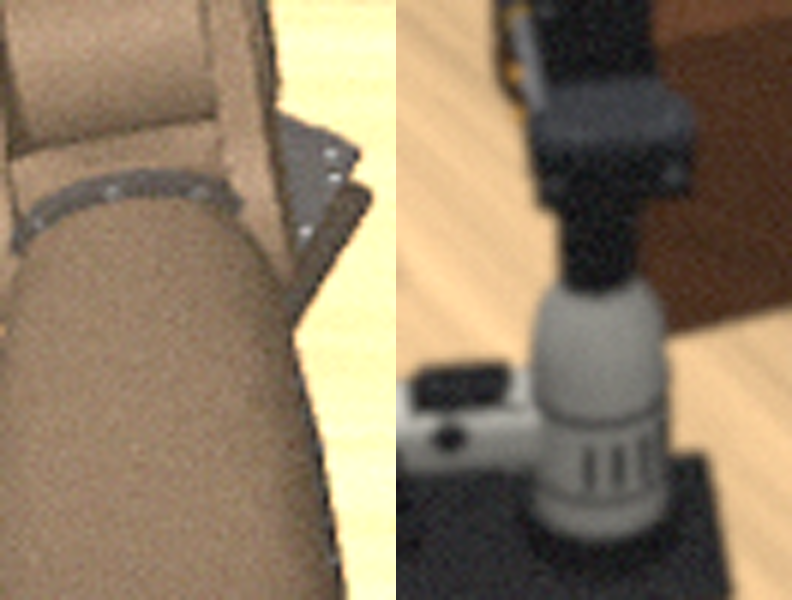

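The gripper is down over the nozzle: finger in front of the collar around (600,240) in the crop, and centred on the barrel axis. I'll close now.

Emit:
move_arm:
  moves: [0,0,0,0,0,0,0,0,0,0,0,0,0,0,0,0,0,0,0,0]
  claw: 20

```text
t: 3.2
eef_pos: [613.3, 206.5, 192.0]
tcp_rot: [3.138, 0.001, 2.671]
ft_force: [5.6, 11.0, 1.8]
opening: 0.375
grip_force: 9.9
```

```bash
python3 -c "
from h import *
go(613,205,191,2.66)
print(monitor.state()['grip_force'])"
```

```text
shift [-0.003 -0.01   0.007] turn 0.007 | pos [613.3 206.5 192. ] yaw 2.671 F [ 5.6 11.   1.8] j [ 0.22  0.52  1.5   0.    1.12 -0.88] t 3.2 open 35.6
9.903350060340017
```

Emit:
move_arm:
  moves: [0,0.007,0,0,0,0,0,0,0,0,0,0]

```text
t: 3.58
eef_pos: [613.3, 206.8, 192.2]
tcp_rot: [3.14, 0.001, 2.671]
ft_force: [0.8, 2.4, 5.1]
opening: 0.355
grip_force: 28.7
```

Emit:
move_arm:
  moves: [0,0,0,0,0,0,0,0,0,0,0.022,0,0,0,0,0]
  claw: 60

```text
t: 4.08
eef_pos: [612.7, 206.4, 187.6]
tcp_rot: [-3.141, -0.001, 2.671]
ft_force: [1.0, -0.2, -0.9]
opening: 0.629
grip_force: 0.0
```

Emit:
move_arm:
  moves: [0,0,0,0,0,0,0,0,0,0,0,0,0,0,0,0,0,0,0,0,0,0,0,0]
  claw: 20

```text
t: 4.82
eef_pos: [613.2, 206.9, 188.5]
tcp_rot: [3.14, 0.001, 2.671]
ft_force: [1.3, 4.5, 3.1]
opening: 0.392
grip_force: 30.0
```

Emit:
move_arm:
  moves: [0,0,0,0.06,0,0,-0.005,0.1,0,0,-0.02,0.1,0,0,-0.025,0.1,0,0,-0.025,0.1,0,0,-0.025,0.1,0,0,-0.025,0.1,0,0,-0.025,0.08,0,0,-0.03,0.05,0,0,-0.03,0]

```text
t: 6.08
eef_pos: [612.5, 206.0, 219.3]
tcp_rot: [-3.14, 0.001, 1.431]
ft_force: [0.4, 0.4, -0.6]
opening: 0.393
grip_force: 30.0
```

```bash
python3 -c "
from h import *
go(545,-225,300)
print(monitor.state()['grip_force'])"
```

```text
shift [-2.908 -0.045 -0.535] turn 0 | pos [612.5 206.  219.3] yaw 1.431 F [ 0.4  0.4 -0.6] j [ 0.22  0.5   1.46 -0.    1.18  0.36] t 6.08 open 37.4
30.00167191028595
```

Emit:
move_arm:
  moves: [0,0,-0.1,0,-0.1,0,-0.1,0,-0.25,-0.01,-0.1,0,-0.35,-0.01,0,0,-0.35,-0.01,0,0,-0.35,-0.01,0,0,-0.35,-0.01,0,0,-0.35,0,0,0,-0.35,0,0,0,-0.3,0,0,0]

```text
t: 7.32
eef_pos: [546.6, -203.5, 265.8]
tcp_rot: [3.141, 0.001, 1.43]
ft_force: [-0.1, 0.6, -0.6]
opening: 0.392
grip_force: 30.0
```

```bash
python3 - <<'E'
from h import *
go(545,-225,30)
a=cv2.cvtColor(viewer.read_camera("top"),cv2.COLOR_RGB2BGR);b=cv2.cvtColor(viewer.read_camera("side"),cv2.COLOR_RGB2BGR)
f=lambda im,x,y:cv2.resize(np.clip(im[y:y+100,x:x+66].astype(float)*1.8,0,255).astype('uint8'),None,fx=6,fy=6,interpolation=cv2.INTER_CUBIC)
cv2.imwrite("pics/crop2.png",np.hstack([f(a,150,140),f(b,270,170)]))
E
```

```text
shift [-0.143  0.008  1.572] turn 0 | pos [ 546.6 -203.5  265.8] yaw 1.43 F [-0.1  0.6 -0.6] j [-0.47  0.36  1.56 -0.    1.22 -0.33] t 7.33 open 37.3
```

View pics/crop2.png

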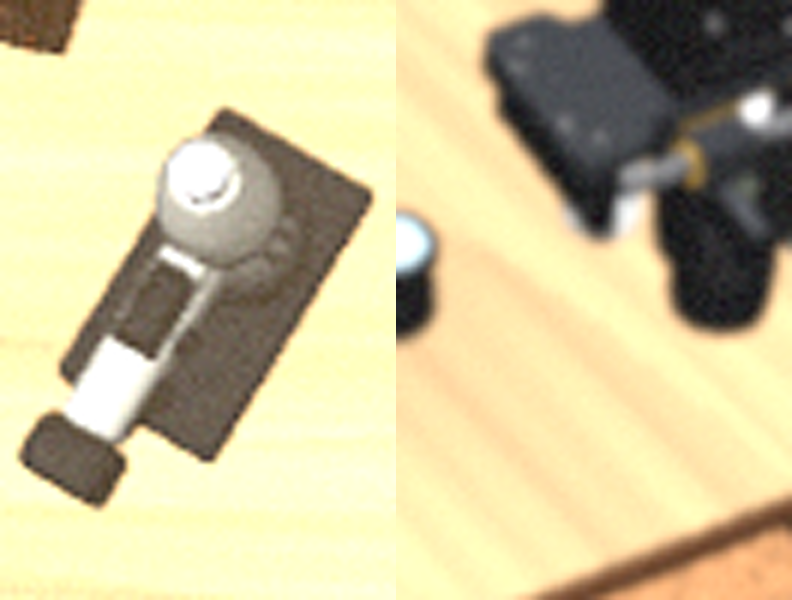

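```bash
python3 - <<'E'
from h import *
for z in (285,265.8,263,255,245): 
    q=proj("side",[546.6,-203.5,z])[0]; print(z,((q+.4-(270,170))*6+(396,0)).round())
for y in (-1,1):
    q=proj("side",[546.6+y*40*0.99,-203.5-y*40*.14,265.8])[0]; print(((q+.4-(270,170))*6+(396,0)).round())
E
```

```text
285 [714. 248.]
265.8 [708. 282.]
263 [707. 287.]
255 [705. 301.]
245 [702. 318.]
[616. 320.]
[797. 245.]
```

Emit:
move_arm:
  moves: [-0.14,0,0,0,0,0,0.25,0,0,0,0.3,0,0,0,0.3,0,0,0,0.3,0,0,0,0.25,0,0,0,0.15,0,0,0,0.05,0,0,0,0,0]

```text
t: 8.55
eef_pos: [544.9, -221.8, 25.0]
tcp_rot: [3.141, -0.0, 1.431]
ft_force: [-0.7, 0.1, -1.2]
opening: 0.39
grip_force: 30.0
```

```bash
python3 - <<'E'
from h import *
go(545,-225,14)
a=cv2.cvtColor(viewer.read_camera("side"),cv2.COLOR_RGB2BGR)
cv2.imwrite("pics/s3.png",cv2.resize(np.clip(a[210:330,250:390].astype(float)*1.6,0,255).astype('uint8'),None,fx=5,fy=5,interpolation=cv2.INTER_CUBIC))
E
```

```text
shift [-0.021  0.003  0.073] turn 0 | pos [ 544.9 -221.8   25. ] yaw 1.431 F [-0.7  0.1 -1.2] j [-0.5   0.65  1.8   0.    0.7  -0.36] t 8.55 open 37.1
```

View pics/s3.png

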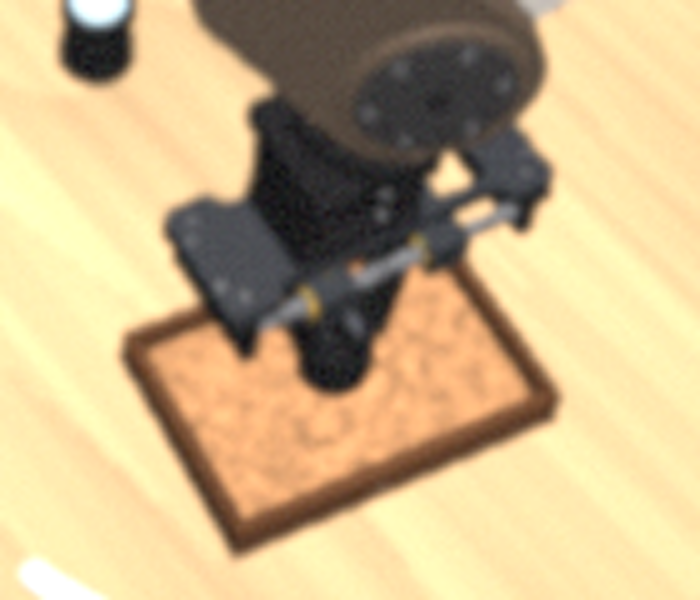

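The nozzle hangs over the cork around (335,365) in this crop, well inside the walls. I'll lower it the last bit.

Emit:
move_arm:
  moves: [-0.01,0,0.03,0,-0.01,0,0.02,0,0,0,0,0,0,0,0.01,0,0,0,0.007,0,0,0,0,0]

```text
t: 9.35
eef_pos: [544.3, -224.6, 14.5]
tcp_rot: [-3.141, -0.0, 1.43]
ft_force: [0.2, -0.3, -0.4]
opening: 0.39
grip_force: 30.0
```

Emit:
move_arm:
  moves: [0,0,0.006,0,0,0,0,0]

```text
t: 9.6
eef_pos: [544.5, -224.7, 13.8]
tcp_rot: [3.141, 0.0, 1.43]
ft_force: [0.2, -0.9, 1.7]
opening: 0.387
grip_force: 30.0
```

Contact. Open (to 65 mm so the fingers stay clear of the tray walls) and rise.

Emit:
move_arm:
  moves: [0,0,0,0,0,0,0,0,0,0,0,0,0,0,0,0,0,0,-0.08,0,0,0,-0.2,0,0,0,-0.3,0,0,0,-0.3,0,0,0,-0.3,0,0,0,-0.2,0]
  claw: 65

```text
t: 10.85
eef_pos: [544.5, -224.7, 223.9]
tcp_rot: [3.139, 0.001, 1.43]
ft_force: [0.5, -0.4, -0.6]
opening: 0.683
grip_force: 0.0
```

```bash
python3 - <<'E'
from h import *
a=cv2.imread("pics/crop2.png")
# outlet axis from shoulder ring and outlet tube in top crop; trigger/dock yaw
c=lambda x,y:(x/6+150-.4,y/6+140-.4)
hsv=cv2.cvtColor(a,cv2.COLOR_BGR2HSV); m=((hsv[...,2]>225)&(hsv[...,1]<25)).astype('uint8')*255; m[:,396:]=0; m[240:]=0;m[:,:150]=0;m[:,260:]=0
k,_=cv2.findContours(m,0,2);k=max(k,key=cv2.contourArea);e=cv2.fitEllipse(cv2.convexHull(k));print(e)
# trigger dark top face (proud) minAreaRect
g=a.copy()[:, :396]; d=(g.max(2)<110).astype('uint8')*255; d[:255]=0;d[360:]=0;d[:,:110]=0;d[:,200:]=0
k,_=cv2.findContours(d,0,2);k=max(k,key=cv2.contourArea);r=cv2.minAreaRect(k);print(r)
B=np.array([plane("top",c(*p),130) for p in cv2.boxPoints(r)]);print(B.round(1))
t=plane("top",c(*r[0]),130);o=plane("top",c(*e[0]),198)
print("trig",t,"outlet~",o,np.linalg.norm((t-o)[:2]),np.arctan2(*(o-t)[1::-1]))
go(545,241,250,2.65)
E
```

```text
((202.09536743164062, 177.29998779296875), (71.07597351074219, 75.41704559326172), 128.44752502441406)
((154.5203094482422, 308.40020751953125), (48.82138442993164, 89.0794448852539), 31.476839065551758)
[[537.1 262.1 130. ]
 [580.3 238.8 130. ]
 [566.7 215.1 130. ]
 [523.6 238.4 130. ]]
trig [551.89478935 238.62615022 130.        ] outlet~ [612.16961815 206.67435284 198.        ] 68.22002890103171 -0.4874380792538276
shift [ 3.074 -0.431 -0.178] turn -0.777 | pos [ 544.5 -224.7  223.9] yaw 1.43 F [ 0.5 -0.4 -0.6] j [-0.5   0.41  1.61  0.    1.12 -0.36] t 10.85 open 65.0
```

Emit:
move_arm:
  moves: [0.15,-0.05,-0.1,0,0.32,-0.05,-0.1,0,0.35,-0.05,0,0,0.35,-0.05,0,0,0.35,-0.05,0,0,0.35,-0.05,0,0,0.35,-0.05,0,0,0.35,-0.05,0,0,0.32,-0.03,0,0,0.2,0,0,0]
  claw: 95

```text
t: 12.1
eef_pos: [543.6, 246.2, 250.5]
tcp_rot: [-3.14, 0.0, 1.432]
ft_force: [-0.3, 0.3, -0.9]
opening: 0.998
grip_force: 0.0
```

Emit:
move_arm:
  moves: [0,0,0,-0.1,0,0,0,-0.1,0,0,0,-0.1,0,0,0,-0.1,0,0,0,-0.1,0,0,0,-0.1,0,0,0,-0.1,0,0,0,-0.07,0,0,0,0]

```text
t: 13.22
eef_pos: [544.3, 243.8, 250.5]
tcp_rot: [-3.141, -0.001, 2.639]
ft_force: [0.1, -0.3, -0.7]
opening: 0.999
grip_force: 0.0
```

```bash
python3 -c "
from h import *
go(543.2,244,62,2.6486)"
```

```text
shift [ 0.006 -0.002  1.257] turn -0.006 | pos [544.3 243.8 250.5] yaw 2.639 F [ 0.1 -0.3 -0.7] j [ 0.31  0.4   1.55  0.    1.2  -0.76] t 13.22 open 95.0
```

Emit:
move_arm:
  moves: [0.006,0,0.25,-0.006,0,0,0.25,0,0,0,0.2,0,0,0,0.15,0,0,0,0.15,0,0,0,0,0]

```text
t: 13.98
eef_pos: [543.3, 243.8, 99.4]
tcp_rot: [-3.139, -0.002, 2.647]
ft_force: [0.1, -0.5, -0.2]
opening: 0.997
grip_force: 0.0
```

```bash
python3 - <<'E'
from h import *
go(543.2,244,62,2.6486)
a=cv2.cvtColor(viewer.read_camera("side"),cv2.COLOR_RGB2BGR)
cv2.imwrite("pics/s4.png",cv2.resize(np.clip(a[80:200,160:300].astype(float)*1.8,0,255).astype('uint8'),None,fx=5,fy=5,interpolation=cv2.INTER_CUBIC))
E
```

```text
shift [0.001 0.002 0.249] turn -0.001 | pos [543.3 243.8  99.4] yaw 2.647 F [ 0.1 -0.5 -0.2] j [ 0.31  0.55  1.72  0.    0.87 -0.77] t 13.97 open 94.8
```

View pics/s4.png

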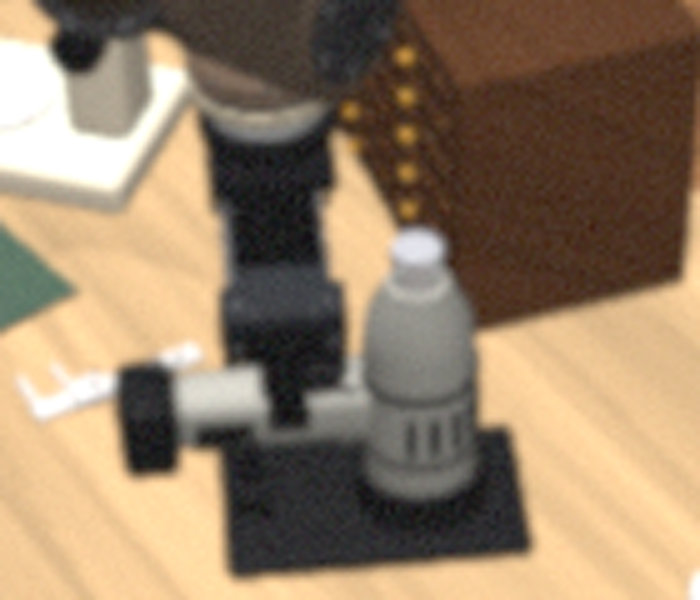

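The near finger hangs in front of the button at (287,400), clear of the barrel, and the outlet at (418,250) is bare. I'll go on down until the gripper body meets the trigger.

Emit:
move_arm:
  moves: [0,0,0.12,0,0,0,0.12,0,0,0,0.04,0,0,0,0.01,0,0,0,0,0]

```text
t: 14.65
eef_pos: [545.0, 243.9, 58.0]
tcp_rot: [3.141, 0.001, 2.649]
ft_force: [-0.1, 0.0, -0.5]
opening: 1.001
grip_force: 0.0
```

Emit:
move_arm:
  moves: [0,0,0.02,0,0,0,0.02,0,0,0,0.02,0,0,0,0.01,0,0,0,0,0,0,0,0,0]

```text
t: 15.4
eef_pos: [544.7, 243.8, 46.7]
tcp_rot: [3.141, 0.0, 2.649]
ft_force: [0.6, 0.2, -0.3]
opening: 0.997
grip_force: 0.0
```

Emit:
move_arm:
  moves: [0,0,0.01,0,0,0,0.01,0,0,0,0,0]

```text
t: 15.78
eef_pos: [544.6, 243.7, 43.6]
tcp_rot: [-3.142, -0.0, 2.649]
ft_force: [0.1, 0.1, -0.2]
opening: 0.998
grip_force: 0.0
```

Emit:
move_arm:
  moves: [0,0,0.01,0,0,0,0.01,0,0,0,0.01,0,0,0,0,0]

```text
t: 16.27
eef_pos: [544.6, 243.7, 39.1]
tcp_rot: [-3.142, -0.0, 2.649]
ft_force: [0.3, 0.3, -0.1]
opening: 0.999
grip_force: 0.0
```

```bash
python3 - <<'E'
from h import *
go(543.2,244,62,2.6486)
a=cv2.cvtColor(viewer.read_camera("side"),cv2.COLOR_RGB2BGR)
cv2.imwrite("pics/s5.png",cv2.resize(np.clip(a[110:190,170:270].astype(float)*2.2,0,255).astype('uint8'),None,fx=7,fy=7,interpolation=cv2.INTER_CUBIC))
E
```

```text
shift [ 0.009 -0.003 -0.153] turn 0.0 | pos [544.6 243.7  39.1] yaw 2.649 F [ 0.3  0.3 -0.1] j [ 0.31  0.64  1.77  0.    0.74 -0.77] t 16.27 open 95.0
```

View pics/s5.png

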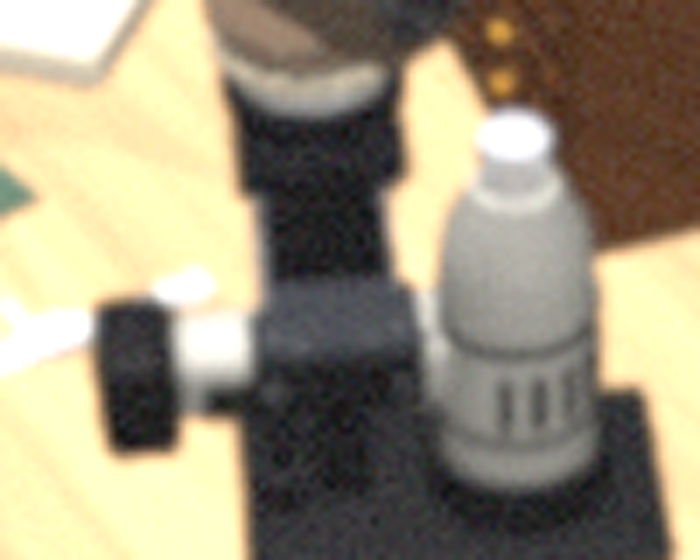

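Emit:
move_arm:
  moves: [0,0,0.01,0,0,0,0.01,0,0,0,0.01,0,0,0,0,0]

```text
t: 16.82
eef_pos: [544.6, 243.8, 34.5]
tcp_rot: [-3.141, -0.0, 2.649]
ft_force: [0.2, -0.5, 0.9]
opening: 1.0
grip_force: 0.0
```

Emit:
move_arm:
  moves: [0,0,0.01,0,0,0,0.01,0,0,0,0.01,0,0,0,0,0]

```text
t: 17.32
eef_pos: [544.6, 243.7, 30.0]
tcp_rot: [-3.142, -0.0, 2.649]
ft_force: [-1.0, 1.0, -0.3]
opening: 0.996
grip_force: 0.0
```

```bash
python3 - <<'E'
from h import *
P=np.array([544.9,-221.8,25]);ya=1.431
tx=np.array([np.cos(ya),np.sin(ya),0]);ty=np.array([np.sin(ya),-np.cos(ya),0])
for h in (78,100,130):
  for b in (-90,-60,-30,30,60,90):
    print(h,b,[tuple(((proj("side",P+a*tx+b*ty+[0,0,h])[0]+.4-(250,210))*5).round().astype(int)) for a in (-37.5,0,37.5)])
E
```

```text
78 -90 [(np.int64(226), np.int64(406)), (np.int64(187), np.int64(346)), (np.int64(148), np.int64(288))]
78 -60 [(np.int64(281), np.int64(381)), (np.int64(240), np.int64(322)), (np.int64(201), np.int64(265))]
78 -30 [(np.int64(334), np.int64(356)), (np.int64(293), np.int64(298)), (np.int64(253), np.int64(242))]
78 30 [(np.int64(438), np.int64(307)), (np.int64(396), np.int64(251)), (np.int64(355), np.int64(197))]
78 60 [(np.int64(489), np.int64(284)), (np.int64(446), np.int64(228)), (np.int64(405), np.int64(175))]
78 90 [(np.int64(539), np.int64(260)), (np.int64(495), np.int64(206)), (np.int64(453), np.int64(153))]
100 -90 [(np.int64(230), np.int64(381)), (np.int64(189), np.int64(320)), (np.int64(150), np.int64(262))]
100 -60 [(np.int64(285), np.int64(355)), (np.int64(244), np.int64(296)), (np.int64(204), np.int64(239))]
100 -30 [(np.int64(339), np.int64(330)), (np.int64(297), np.int64(272)), (np.int64(257), np.int64(216))]
100 30 [(np.int64(445), np.int64(282)), (np.int64(402), np.int64(225)), (np.int64(360), np.int64(171))]
100 60 [(np.int64(496), np.int64(258)), (np.int64(452), np.int64(202)), (np.int64(410), np.int64(149))]
100 90 [(np.int64(546), np.int64(234)), (np.int64(502), np.int64(180)), (np.int64(459), np.int64(127))]
130 -90 [(np.int64(234), np.int64(345)), (np.int64(193), np.int64(284)), (np.int64(153), np.int64(226))]
130 -60 [(np.int64(291), np.int64(320)), (np.int64(249), np.int64(260)), (np.int64(208), np.int64(202))]
130 -30 [(np.int64(346), np.int64(294)), (np.int64(303), np.int64(236)), (np.int64(262), np.int64(179))]
130 30 [(np.int64(453), np.int64(245)), (np.int64(409), np.int64(188)), (np.int64(367), np.int64(133))]
130 60 [(np.int64(506), np.int64(221)), (np.int64(461), np.int64(165)), (np.int64(418), np.int64(111))]
130 90 [(np.int64(557), np.int64(198)), (np.int64(512), np.int64(143)), (np.int64(468), np.int64(90))]
```

```bash
python3 - <<'E'
from h import *
def tab(P,ya,off,k,hs,bs):
  P=np.array(P);tx=np.array([np.cos(ya),np.sin(ya),0]);ty=np.array([np.sin(ya),-np.cos(ya),0])
  for h in hs:
    for b in bs: print(h,b,[tuple(int(v) for v in ((proj("side",P+a*tx+b*ty+[0,0,h])[0]+.4-off)*k).round()) for a in (-37.5,-10,10,37.5)])
tab([543.3,243.8,99.4],2.647,(160,80),5,(0,38,78,110,135),(-90,-60,-48))
a=cv2.cvtColor(viewer.read_camera("top"),cv2.COLOR_RGB2BGR)[140:240,130:230]
b=cv2.cvtColor(viewer.read_camera("side"),cv2.COLOR_RGB2BGR)[100:200,170:270]
cv2.imwrite("pics/s6.png",cv2.resize(np.clip(np.hstack([a,b]).astype(float)*3,0,255).astype('uint8'),None,fx=4,fy=4,interpolation=cv2.INTER_CUBIC))
E
```

```text
0 -90 [(360, 502), (312, 506), (277, 509), (229, 513)]
0 -60 [(355, 466), (308, 470), (274, 473), (227, 476)]
0 -48 [(354, 451), (307, 455), (273, 458), (226, 462)]
38 -90 [(358, 455), (309, 459), (274, 462), (225, 466)]
38 -60 [(353, 418), (305, 422), (270, 425), (222, 429)]
38 -48 [(352, 404), (304, 408), (269, 411), (221, 415)]
78 -90 [(356, 402), (306, 406), (270, 409), (220, 413)]
78 -60 [(351, 366), (302, 370), (266, 373), (217, 377)]
78 -48 [(349, 352), (301, 356), (265, 358), (216, 362)]
110 -90 [(354, 359), (304, 363), (267, 366), (216, 370)]
110 -60 [(350, 323), (300, 327), (263, 329), (213, 333)]
110 -48 [(348, 308), (298, 312), (262, 315), (212, 319)]
135 -90 [(353, 324), (302, 328), (264, 331), (212, 335)]
135 -60 [(348, 288), (297, 292), (260, 294), (209, 298)]
135 -48 [(346, 274), (296, 277), (259, 280), (208, 284)]
```

View pics/s6.png

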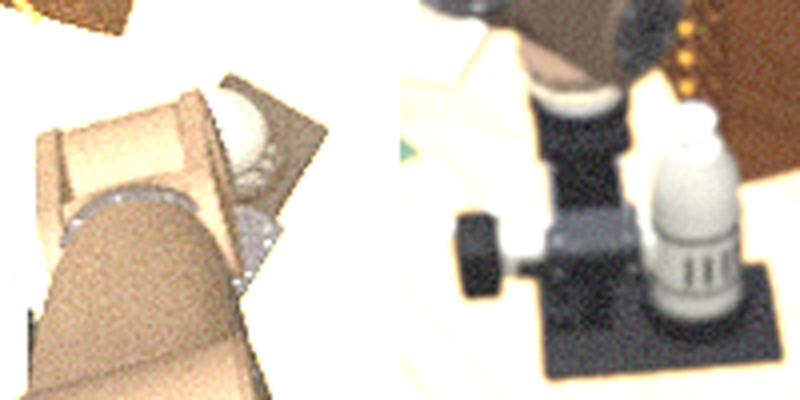

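The body's middle is recessed (nothing felt down to TCP z = 30), while its end plates lie low, at |tool y| up to 90. So I'll press the trigger with the +y end plate and the button with the back of the +y finger. I'll rise and shift to the -y side.

Emit:
move_arm:
  moves: [0,0,-0.15,0,0,0,-0.25,0,0,0,-0.25,0,0,0,-0.2,0,0,-0.15,0,0,0,-0.25,0,0,0,-0.18,0,0,0,0,0,0]

```text
t: 18.42
eef_pos: [503.0, 166.1, 158.1]
tcp_rot: [3.141, 0.0, 2.648]
ft_force: [0.9, -0.1, 0.1]
opening: 0.998
grip_force: 0.0
```

```bash
python3 -c "
from h import *
go(502,167.4,60,2.6486)"
```

```text
shift [0.01  0.004 0.654] turn -0.001 | pos [503.  166.1 158.1] yaw 2.648 F [ 0.9 -0.1  0.1] j [ 0.19  0.39  1.83  0.    0.92 -0.88] t 18.43 open 94.9
```

Emit:
move_arm:
  moves: [0.01,0.004,0,0,0,0,0,0,0,0,0,0,0,0,0.15,0,0,0,0.2,0,0,0,0.17,0,0,0,0.1,0,0,0,0.02,0,0,0,0,0]
  claw: 84

```text
t: 19.55
eef_pos: [502.8, 168.5, 62.1]
tcp_rot: [3.141, 0.0, 2.649]
ft_force: [0.3, 0.5, 0.9]
opening: 0.885
grip_force: 0.0
```

Emit:
move_arm:
  moves: [0,0,0.02,0,0,0,0.02,0,0,0,0,0]

```text
t: 19.92
eef_pos: [502.4, 168.3, 55.7]
tcp_rot: [3.142, -0.0, 2.649]
ft_force: [-0.6, 0.3, -0.8]
opening: 0.885
grip_force: 0.0
```

Emit:
move_arm:
  moves: [0,0,0.015,0,0,0,0,0,0,0,0,0]

```text
t: 20.3
eef_pos: [502.5, 168.3, 53.5]
tcp_rot: [3.141, 0.0, 2.649]
ft_force: [-0.7, 0.2, 1.0]
opening: 0.886
grip_force: 0.0
```

Emit:
move_arm:
  moves: [0,0,0.015,0,0,0,0.01,0,0,0,0,0]

```text
t: 20.68
eef_pos: [502.4, 168.3, 49.5]
tcp_rot: [-3.141, -0.0, 2.649]
ft_force: [0.1, -0.2, 0.0]
opening: 0.885
grip_force: 0.0
```

Emit:
move_arm:
  moves: [0,0,0.015,0,0,0,0.015,0,0,0,0,0]

```text
t: 21.05
eef_pos: [502.4, 168.3, 45.0]
tcp_rot: [-3.141, -0.0, 2.649]
ft_force: [0.4, 0.2, -0.2]
opening: 0.884
grip_force: 0.0
```

Emit:
move_arm:
  moves: [0,0,0.015,0,0,0,0.015,0,0,0,0,0]

```text
t: 21.42
eef_pos: [502.4, 168.3, 40.5]
tcp_rot: [-3.142, -0.0, 2.649]
ft_force: [-0.6, -1.0, -1.0]
opening: 0.883
grip_force: 0.0
```

Emit:
move_arm:
  moves: [0,0,0.015,0,0,0,0.015,0,0,0,0,0]

```text
t: 21.8
eef_pos: [502.4, 168.3, 36.0]
tcp_rot: [-3.141, -0.0, 2.649]
ft_force: [-0.5, 0.1, 0.7]
opening: 0.884
grip_force: 0.0
```

Emit:
move_arm:
  moves: [0,0,0.015,0,0,0,0.015,0,0,0,0,0]

```text
t: 22.18
eef_pos: [502.4, 168.3, 31.5]
tcp_rot: [-3.141, -0.0, 2.649]
ft_force: [-0.3, -0.8, -0.5]
opening: 0.885
grip_force: 0.0
```

```bash
python3 - <<'E'
from h import *
P=np.array([611.1,205.8,189.7]);ya=2.672
tx=np.array([np.cos(ya),np.sin(ya),0]);ty=np.array([np.sin(ya),-np.cos(ya),0])
for h in (0,19,59,78,90,100,110,135,150):
  for b in (-90,-75,-52): print(h,b,[tuple(int(v) for v in ((proj("side",P+a*tx+b*ty+[0,0,h])[0]+.4-(210,90))*6+(396,0)).round()) for a in (37.5,10,-10,-37.5)])
g=cv2.imread("pics/crop1.png").max(2)
for x in (542,548,555,600,650,660,670,680,686): print(x,g[60:320:8,x])
E
```

```text
0 -90 [(534, 405), (594, 400), (637, 395), (697, 390)]
0 -75 [(530, 383), (590, 378), (633, 374), (692, 368)]
0 -52 [(524, 350), (583, 345), (626, 341), (684, 335)]
19 -90 [(533, 374), (593, 368), (637, 364), (697, 359)]
19 -75 [(529, 352), (589, 347), (633, 343), (692, 337)]
19 -52 [(523, 319), (583, 314), (626, 310), (684, 304)]
59 -90 [(530, 307), (592, 301), (637, 297), (699, 291)]
59 -75 [(526, 285), (588, 279), (632, 275), (693, 269)]
59 -52 [(521, 252), (581, 246), (625, 242), (685, 237)]
78 -90 [(529, 273), (592, 267), (637, 263), (699, 258)]
78 -75 [(525, 251), (587, 246), (632, 242), (694, 236)]
78 -52 [(519, 219), (581, 213), (625, 209), (686, 204)]
90 -90 [(528, 252), (591, 246), (637, 242), (700, 236)]
90 -75 [(524, 230), (587, 224), (632, 220), (694, 215)]
90 -52 [(518, 197), (580, 192), (625, 188), (686, 182)]
100 -90 [(528, 234), (591, 228), (637, 224), (700, 218)]
100 -75 [(524, 212), (587, 206), (632, 202), (695, 197)]
100 -52 [(518, 179), (580, 174), (625, 170), (687, 165)]
110 -90 [(527, 216), (591, 210), (637, 206), (700, 200)]
110 -75 [(523, 194), (586, 188), (6
[... 868 characters left out ...]
65  71  69  63  44  35  31  34  25  29  24
  28  28  29  27  22  25  28  34  23  26  31  57 107 138 146]
650 [ 29  27  42  61  72  72  67  66  75  69  59  33  26  37  30  25  30  35
  56  66  69  67  69  70  70  71  70  75  82  98 108 116 119]
660 [ 61  60  57  67  65  63  65  70  73  72  54  35  34  28  35  36  37  35
  60  69  65  68  70  70  73  80  76  77  78  78  85  89 100]
670 [71 78 77 70 69 67 74 81 79 67 52 40 32 47 60 59 36 44 67 72 75 71 68 73
 76 73 76 75 74 77 73 75 74]
680 [76 71 75 76 73 71 70 67 69 58 49 44 38 42 54 51 31 52 67 73 72 71 73 65
 76 75 74 77 75 74 71 76 75]
686 [74 74 76 73 72 67 64 64 66 61 51 35 26 37 43 46 36 43 71 75 68 70 65 71
 75 73 74 76 75 81 72 77 75]
```

Emit:
move_arm:
  moves: [0,0,0.015,0,0,0,0.01,0,0,0,0,0]

```text
t: 22.55
eef_pos: [502.5, 168.4, 27.9]
tcp_rot: [3.141, -0.0, 2.649]
ft_force: [-0.9, -0.9, -0.1]
opening: 0.886
grip_force: 0.0
```

Emit:
move_arm:
  moves: [0,0,0.015,0,0,0,0.01,0,0,0,0,0]

```text
t: 22.92
eef_pos: [502.6, 168.4, 24.3]
tcp_rot: [3.141, 0.0, 2.649]
ft_force: [-1.8, 0.8, 4.3]
opening: 0.886
grip_force: 0.0
```

Contact at TCP z≈25 with 4.3 N, the trigger's preload. I'll squeeze on.

Emit:
move_arm:
  moves: [0,0,0.015,0,0,0,0.01,0,0,0,0,0,0,0,0,0]

```text
t: 23.42
eef_pos: [502.6, 168.4, 20.7]
tcp_rot: [3.141, 0.0, 2.649]
ft_force: [-1.6, -0.7, 6.1]
opening: 0.884
grip_force: 0.0
```

Emit:
move_arm:
  moves: [0,0,0.012,0,0,0,0.006,0,0,0,0,0,0,0,0,0]

```text
t: 23.92
eef_pos: [502.6, 168.4, 18.1]
tcp_rot: [3.141, 0.0, 2.649]
ft_force: [-2.6, -0.7, 6.7]
opening: 0.881
grip_force: 0.0
```

Emit:
move_arm:
  moves: [0,0,0.008,0,0,0,0,0,0,0,0,0]

```text
t: 24.3
eef_pos: [502.8, 168.5, 17.5]
tcp_rot: [3.14, 0.001, 2.649]
ft_force: [-5.9, -0.1, 16.0]
opening: 0.886
grip_force: 0.0
```

Emit:
move_arm:
  moves: [0,0.015,0,0,0,0.015,0,0,0,0,0,0]

```text
t: 24.68
eef_pos: [504.3, 171.1, 17.6]
tcp_rot: [-3.141, 0.0, 2.648]
ft_force: [-8.4, -16.7, 19.2]
opening: 0.882
grip_force: 6.3
```

```bash
cat >> h.py <<'E'
def dus():
    s=monitor.state();d=s["eef_pos"][:2]-[612.8,206.6];ex=np.array([.881,-.4733]);ey=np.array([.4733,.881]);F=s["ft_force"]
    print("duster x,y",d@ex.T,d@ey,"z",s["eef_pos"][2],"F x,y,z",F[:2]@ex,F[:2]@ey,F[2],"M",s["moment"].round(2),"t",s["t"],s["opening"]*95.1)
E
python3 -c "
from h import *
dus()"
```

```text
duster x,y -78.79242438280026 -82.68413543598767 z 17.56501654454116 F x,y,z 0.5141306897208991 -18.629501037315634 19.24005659387715 M [-0.6   0.02  0.01] t 24.675 83.91349699163892
```

Emit:
move_arm:
  moves: [0,-0.03,0,0,0,0,0,0]

```text
t: 24.92
eef_pos: [503.6, 168.4, 17.4]
tcp_rot: [3.139, 0.002, 2.649]
ft_force: [-0.3, -1.7, 13.0]
opening: 0.885
grip_force: 0.0
```

```bash
python3 -c "
from h import *
dus()"
```

```text
duster x,y -78.1790613220965 -85.33019917997211 z 17.424203779367563 F x,y,z 0.5409415170648908 -1.632282948369457 12.955007832520419 M [ 0.6  -0.44  0.07] t 24.925 84.15555810500824
```

Emit:
move_arm:
  moves: [0,0,-0.012,0,0,0,0,0]

```text
t: 25.18
eef_pos: [503.5, 168.4, 19.0]
tcp_rot: [3.14, 0.002, 2.649]
ft_force: [1.3, -1.0, 7.6]
opening: 0.88
grip_force: 0.0
```

```bash
python3 -c "
from h import *
dus()"
```

```text
duster x,y -78.20966102171543 -85.39709318731082 z 18.967622003526156 F x,y,z 1.601035838089465 -0.26238401994230875 7.639860122067965 M [ 0.25 -0.45 -0.13] t 25.175 83.64909279407539
```

Emit:
move_arm:
  moves: [0,0,-0.02,0,0,0.015,0,0,0,0,0.02,0,0,0,0.006,0,0,0,0,0]

```text
t: 25.8
eef_pos: [504.2, 170.4, 17.8]
tcp_rot: [3.14, 0.001, 2.649]
ft_force: [0.0, -0.2, 6.6]
opening: 0.883
grip_force: 0.0
```

```bash
python3 -c "
from h import *
dus(); print(env.grip_depth)"
```

```text
duster x,y -78.53046988034758 -83.29425266890131 z 17.812992989988246 F x,y,z 0.09563446057706843 -0.13114396843608 6.589035093479931 M [ 0.4  -0.3   0.03] t 25.8 84.0102847163061
18.8
```

Emit:
move_arm:
  moves: [0,0,0.006,0,0,0,0,0]

```text
t: 26.05
eef_pos: [504.3, 170.5, 17.5]
tcp_rot: [3.14, 0.002, 2.649]
ft_force: [-3.5, -0.7, 12.8]
opening: 0.885
grip_force: 0.0
```

Emit:
move_arm:
  moves: [0,0,0,0,0,0,0,0]
  claw: 88

```text
t: 26.3
eef_pos: [503.6, 169.5, 17.5]
tcp_rot: [3.142, 0.001, 2.649]
ft_force: [-7.2, -12.8, 17.7]
opening: 0.921
grip_force: 10.3
```

```bash
python3 -c "
from h import *
dus()"
```

```text
duster x,y -78.63418392133106 -84.33796535875244 z 17.519733508729228 F x,y,z -0.22248515970428492 -14.696417737228424 17.672349685033307 M [-0.36 -0.08  0.08] t 26.3 87.542190845224
```

Emit:
move_arm:
  moves: [0,-0.035,-0.02,0,0,0,-0.01,0]
  claw: 84

```text
t: 26.55
eef_pos: [501.8, 165.7, 21.7]
tcp_rot: [3.14, 0.002, 2.649]
ft_force: [0.1, -1.1, 5.6]
opening: 0.89
grip_force: 0.0
```

Emit:
move_arm:
  moves: [0,0,0,0,0,0,0,0,0,0,0.02,0,0,0,0.01,0,0,0,0,0]
  claw: 95

```text
t: 27.18
eef_pos: [501.9, 165.8, 17.4]
tcp_rot: [3.14, 0.002, 2.649]
ft_force: [-2.5, -2.7, 12.4]
opening: 0.997
grip_force: 0.0
```

```bash
python3 -c "
from h import *
dus()"
```

```text
duster x,y -78.35865137473915 -88.43239372812076 z 17.402502753905537 F x,y,z -0.946904783232944 -3.561656937093347 12.430430050937519 M [ 0.55 -0.32 -0.  ] t 27.175 94.77952910009313
```

Emit:
move_arm:
  moves: [0,0,-0.02,0,0,0,0,0,0,0,0,0,0,0,0,0,0,0,0,0,0,0,0.02,0,0,0,0.006,0,0,0,0,0]
  claw: 20

```text
t: 28.18
eef_pos: [502.0, 165.9, 17.1]
tcp_rot: [3.139, 0.003, 2.649]
ft_force: [-6.3, -2.5, 21.4]
opening: 0.236
grip_force: 0.0
```

```bash
python3 -c "
from h import *
dus()"
```

```text
duster x,y -78.29562751468319 -88.29821738273161 z 17.123869841010457 F x,y,z -4.372614069672038 -5.195915737012458 21.376858222596912 M [ 1.03 -0.34  0.2 ] t 28.175 22.43634827378368
```

```bash
cat >> h.py <<'E'
def avg(n=8):
    L=[]
    for _ in range(n):
        viewer.read_camera("side"); s=monitor.state(); L.append(np.r_[s["eef_pos"],s["ft_force"],s["moment"]])
    m=np.mean(L,0); ex=np.array([.881,-.4733]);ey=np.array([.4733,.881]);d=m[:2]-[612.8,206.6]
    print("pos",(d@ex).round(1),(d@ey).round(1),m[2].round(2),"F",(m[3:5]@ex).round(2),(m[3:5]@ey).round(2),m[5].round(2),"M ex,ey,z",(m[6:8]@ex).round(3),(m[6:8]@ey).round(3),m[8].round(3),"sd",np.std(L,0)[3:6].round(2),"t",monitor.state()["t"])
E
python3 -c "
from h import *
avg()"
```

```text
pos -78.3 -88.3 17.15 F -3.55 -5.13 21.07 M ex,ey,z 1.116 0.205 0.234 sd [0.3  0.41 0.7 ] t 28.575
```

Emit:
move_arm:
  moves: [0,0,-0.02,0,0,0,0,0]

```text
t: 28.82
eef_pos: [501.9, 165.7, 19.3]
tcp_rot: [3.14, 0.002, 2.649]
ft_force: [0.5, -1.7, 6.1]
opening: 0.213
grip_force: 0.0
```

```bash
python3 -c "
from h import *
avg()"
```

```text
pos -78.4 -88.5 19.11 F 0.9 -1.12 6.7 M ex,ey,z 0.422 -0.157 -0.054 sd [0.44 0.56 0.66] t 29.225
```

Emit:
move_arm:
  moves: [0,0,-0.02,0,0,0,0,0]

```text
t: 29.48
eef_pos: [501.8, 165.7, 22.1]
tcp_rot: [3.14, 0.001, 2.649]
ft_force: [0.2, -1.1, 6.2]
opening: 0.212
grip_force: 0.0
```

```bash
python3 -c "
from h import *
avg()"
```

```text
pos -78.4 -88.6 22.02 F 0.76 -0.42 5.78 M ex,ey,z 0.351 -0.189 -0.111 sd [0.55 0.45 0.49] t 29.875
```

Emit:
move_arm:
  moves: [0.037,0.02,0,0,0,0,0.02,0,0,0,0.015,0,0,0,0.01,0,0,0,0,0]

```text
t: 30.5
eef_pos: [498.6, 171.6, 17.0]
tcp_rot: [3.138, 0.003, 2.65]
ft_force: [-10.8, 0.6, 29.4]
opening: 0.207
grip_force: 0.0
```

```bash
python3 -c "
from h import *
avg(6)"
```

```text
pos -84.0 -84.9 17.05 F -8.97 -4.82 30.16 M ex,ey,z 1.762 0.575 0.577 sd [0.59 0.53 0.39] t 30.8
```

Emit:
move_arm:
  moves: [0,-0.03,-0.05,0,0,0,-0.25,0,0,0,-0.3,0,-0.02,0,-0.22,0,-0.02,0.15,0,0,0,0.25,0,0,0,0.19,0,0,0,0,0,0]
  claw: 95

```text
t: 31.8
eef_pos: [542.8, 243.2, 137.2]
tcp_rot: [-3.141, -0.0, 2.651]
ft_force: [-0.1, -0.5, -0.2]
opening: 0.974
grip_force: 0.0
```

```bash
python3 -c "
from h import *
dus()"
```

```text
duster x,y -79.02992924772695 -0.8641151190479667 z 137.24761504492565 F x,y,z 0.1310038255756429 -0.5141995357700653 -0.1843395391827049 M [-0.02 -0.01  0.  ] t 31.8 92.5820813815757
```

Emit:
move_arm:
  moves: [0,0,0.1,0,0,0,0.2,0,0,0,0.2,0,0,0,0.15,0,0,0,0.06,0,0,0,0.01,0,0,0,0,0]

```text
t: 32.67
eef_pos: [542.8, 242.0, 30.5]
tcp_rot: [3.141, 0.001, 2.649]
ft_force: [0.4, -0.4, 0.1]
opening: 0.999
grip_force: 0.0
```

Emit:
move_arm:
  moves: [0,0,0.01,0,0,0,0.01,0,0,0,0.01,0,0,0,0,0]

```text
t: 33.17
eef_pos: [542.5, 242.2, 25.3]
tcp_rot: [-3.142, -0.0, 2.649]
ft_force: [-0.2, -0.1, 0.4]
opening: 0.998
grip_force: 0.0
```

Emit:
move_arm:
  moves: [0,0,0.015,0,0,0,0.015,0,0,0,0.01,0,0,0,0,0]

```text
t: 33.67
eef_pos: [542.5, 242.1, 19.2]
tcp_rot: [-3.142, -0.0, 2.649]
ft_force: [0.7, 0.4, -1.0]
opening: 1.001
grip_force: 0.0
```

Emit:
move_arm:
  moves: [0,0,-0.2,0,0,0,-0.3,0,0,0,-0.3,0,0,-0.2,0,0,0,-0.25,0,0,0,-0.14,0.1,0,0,0,0.25,0,0,0,0.25,0,0,0,0.06,0,0,0,0,0]

```text
t: 34.92
eef_pos: [500.9, 164.2, 40.6]
tcp_rot: [-3.141, -0.0, 2.649]
ft_force: [0.9, -0.2, 1.3]
opening: 1.0
grip_force: 0.0
```

```bash
python3 -c "
from h import *
dus()"
```

```text
duster x,y -78.55887815526809 -90.3020064221038 z 40.636250586156386 F x,y,z 0.9282876755452172 0.2531676046244869 1.343736092796057 M [ 0.01 -0.03  0.02] t 34.925 95.09745821137517
```

Emit:
move_arm:
  moves: [0,0.013,0,0,0,0.007,0,0,0,0,0,0]

```text
t: 35.3
eef_pos: [502.4, 167.0, 41.0]
tcp_rot: [3.141, 0.001, 2.649]
ft_force: [-0.8, 0.4, -0.9]
opening: 1.002
grip_force: 0.0
```

```bash
python3 -c "
from h import *
dus()"
```

```text
duster x,y -78.48325631052037 -87.12922036147623 z 41.0171064085435 F x,y,z -0.8510468057330122 -0.04267753352675339 -0.9168468018285766 M [-0.04 -0.06  0.  ] t 35.3 95.31640953975405
```

Emit:
move_arm:
  moves: [0,0.013,0,0,0,0,0,0]

```text
t: 35.55
eef_pos: [503.2, 168.6, 40.5]
tcp_rot: [3.141, 0.0, 2.649]
ft_force: [-0.1, -0.1, 0.3]
opening: 0.999
grip_force: 0.0
```

```bash
python3 -c "
from h import *
dus()"
```

```text
duster x,y -78.62969645525594 -85.33083709900072 z 40.46712029209483 F x,y,z -0.037715388235349936 -0.10161693643007162 0.32087719977729173 M [0.02 0.04 0.03] t 35.55 94.97110272621349
```

Emit:
move_arm:
  moves: [0,0.013,0,0,0,0,0,0]

```text
t: 35.8
eef_pos: [503.9, 170.3, 40.3]
tcp_rot: [-3.141, -0.0, 2.649]
ft_force: [0.1, -0.8, 0.1]
opening: 0.997
grip_force: 0.4
```

Emit:
move_arm:
  moves: [0,0.013,0,0,0,0,0,0]

```text
t: 36.05
eef_pos: [504.3, 171.3, 40.3]
tcp_rot: [-3.14, -0.001, 2.649]
ft_force: [-2.3, -8.0, 2.3]
opening: 0.997
grip_force: 4.4
```

Emit:
move_arm:
  moves: [0,0.013,0,0,0,0,0,0]

```text
t: 36.3
eef_pos: [504.4, 171.9, 40.3]
tcp_rot: [-3.138, -0.002, 2.649]
ft_force: [-6.8, -17.5, 5.9]
opening: 0.997
grip_force: 9.7
```

```bash
python3 -c "
from h import *
dus()"
```

```text
duster x,y -79.10395271448861 -81.8411489989949 z 40.3040131011598 F x,y,z 2.2817206352367587 -18.65878707230711 5.927467058869907 M [-2.26  0.69 -0.27] t 36.3 94.85891223491105
```

Emit:
move_arm:
  moves: [0,0,0,0,0,0,0,0,0,0,0,0,0,0,0.04,0,0,0,0.02,0,0,0,0,0]
  claw: 84

```text
t: 37.05
eef_pos: [505.7, 173.7, 31.0]
tcp_rot: [-3.141, -0.001, 2.649]
ft_force: [-0.0, 0.6, -0.4]
opening: 0.883
grip_force: 0.0
```

```bash
python3 -c "
from h import *
dus()"
```

```text
duster x,y -78.81020281693732 -79.70743243563615 z 30.977175788063658 F x,y,z -0.33296880056120853 0.5397026580448729 -0.4003894334282528 M [-0.    0.04 -0.02] t 37.05 84.0192932139459
```

At y = -79.7, clear of everything. I'll press down here, in steps.

Emit:
move_arm:
  moves: [0,0,0.015,0,0,0,0.015,0,0,0,0,0]

```text
t: 37.42
eef_pos: [505.9, 173.7, 27.0]
tcp_rot: [3.141, 0.0, 2.649]
ft_force: [-1.4, -0.2, 4.6]
opening: 0.883
grip_force: 0.1
```

Emit:
move_arm:
  moves: [0,0,0.015,0,0,0,0.008,0,0,0,0,0]

```text
t: 37.8
eef_pos: [506.0, 173.7, 23.7]
tcp_rot: [3.141, 0.0, 2.649]
ft_force: [-2.3, -0.6, 4.7]
opening: 0.881
grip_force: 0.6
```

```bash
python3 -c "
from h import *
dus()"
```

```text
duster x,y -78.5391029340954 -79.52622451656323 z 23.695312772169146 F x,y,z -1.7007978605732974 -1.6304830825108332 4.722264852103082 M [ 0.22 -0.04  0.07] t 37.8 83.7629416529353
```

Emit:
move_arm:
  moves: [0,0,0.015,0,0,0,0.008,0,0,0,0,0]

```text
t: 38.17
eef_pos: [506.0, 173.7, 20.3]
tcp_rot: [3.141, 0.001, 2.649]
ft_force: [-1.9, -1.3, 6.5]
opening: 0.884
grip_force: 0.7
```

Emit:
move_arm:
  moves: [0,0,0.01,0,0,0,0.006,0,0,0,0,0]

```text
t: 38.55
eef_pos: [506.1, 173.8, 18.7]
tcp_rot: [3.14, 0.001, 2.649]
ft_force: [-5.0, -2.0, 15.6]
opening: 0.882
grip_force: 4.9
```

```bash
python3 -c "
from h import *
dus()"
```

```text
duster x,y -78.46607888126833 -79.41686294417671 z 18.66543662423998 F x,y,z -3.424525685659913 -4.1200921864569455 15.62532895924029 M [0.7  0.14 0.3 ] t 38.55 83.86129460459074
```

The stop now comes at 18.7 instead of 17.4, so the finger carriage sits on the trigger and it is home. Now the button: slide +y.

Emit:
move_arm:
  moves: [0,0.01,-0.004,0,0,0.01,0,0,0,0,0,0]

```text
t: 38.92
eef_pos: [507.4, 176.2, 18.8]
tcp_rot: [3.141, 0.001, 2.649]
ft_force: [-2.9, -3.5, 9.4]
opening: 0.882
grip_force: 2.1
```

```bash
python3 -c "
from h import *
dus()"
```

```text
duster x,y -78.43228480957043 -76.69711241240256 z 18.758308279244464 F x,y,z -0.8511429558774284 -4.467155751009423 9.365188356026785 M [ 0.17 -0.1   0.05] t 38.925 83.8804264597001
```

Emit:
move_arm:
  moves: [0,0.01,0,0,0,0.01,0,0,0,0,0,0]

```text
t: 39.3
eef_pos: [508.0, 177.6, 18.9]
tcp_rot: [-3.14, -0.0, 2.648]
ft_force: [-8.4, -14.3, 15.0]
opening: 0.884
grip_force: 11.3
```

```bash
python3 -c "
from h import *
dus()"
```

```text
duster x,y -78.64729739899238 -75.13170840309664 z 18.89037147272221 F x,y,z -0.5919262968937061 -16.57442987882969 15.04480299707334 M [-0.96  0.29 -0.11] t 39.3 84.05380288792018
```

Emit:
move_arm:
  moves: [0,0,-0.01,0,0,0,-0.01,0,0,0,-0.01,0,0,0,-0.005,0,0,0,0,0]

```text
t: 39.92
eef_pos: [507.7, 177.5, 23.2]
tcp_rot: [-3.139, -0.002, 2.648]
ft_force: [-3.0, -13.2, 3.6]
opening: 0.88
grip_force: 6.5
```

```bash
python3 -c "
from h import *
dus()"
```

```text
duster x,y -78.85427859807972 -75.38238237209417 z 23.17412398265739 F x,y,z 3.549116968436205 -13.03168696564382 3.5832262324270125 M [-1.43  0.21 -0.32] t 39.925 83.66103209024224
```

Emit:
move_arm:
  moves: [0,0,-0.005,0,0,0,-0.003,0,0,0,0,0]

```text
t: 40.3
eef_pos: [507.4, 177.5, 23.8]
tcp_rot: [-3.138, -0.002, 2.648]
ft_force: [-2.3, -12.0, -3.3]
opening: 0.882
grip_force: 5.8
```

```bash
python3 -c "
from h import *
dus()"
```

```text
duster x,y -79.0848700024139 -75.57375182865894 z 23.8219811821966 F x,y,z 3.6881437148745135 -11.641680897439757 -3.2817885494817 M [-1.6   0.31 -0.36] t 40.3 83.91789291745258
```

Emit:
move_arm:
  moves: [0,0,-0.006,0,0,-0.02,0,0,0,-0.02,0,0,0,0,0,0]

```text
t: 40.8
eef_pos: [505.9, 173.6, 25.6]
tcp_rot: [3.141, 0.0, 2.649]
ft_force: [0.3, 1.1, 0.1]
opening: 0.881
grip_force: 0.0
```

```bash
python3 -c "
from h import *
avg(4);dus()"
```

```text
pos -78.6 -79.5 25.63 F 0.26 0.03 -0.44 M ex,ey,z -0.008 -0.018 -0.003 sd [0.32 0.27 0.55] t 41.0
duster x,y -78.63931749682496 -79.46295027205919 z 25.599615912126083 F x,y,z -0.21008590320522513 0.22730940563695043 -1.0063461534874851 M [ 0.01 -0.03 -0.  ] t 41.0 84.1071548847959
```

With no force at 25.6 (it would be about 5 N unlocked), the lock holds. I'll back out and clear the view.

Emit:
move_arm:
  moves: [0,-0.06,0,0,0,-0.03,-0.05,0,0,0,-0.25,0,0,0,-0.3,0,0,0,-0.3,0,0,-0.25,-0.2,0,0,-0.3,0,0,0,-0.35,0,0,0,-0.35,0,0,0,-0.2,0,0]

```text
t: 42.25
eef_pos: [395.2, -31.5, 191.1]
tcp_rot: [3.141, 0.001, 2.648]
ft_force: [-0.8, 0.5, 0.0]
opening: 0.886
grip_force: 0.0
```

```bash
python3 - <<'E'
from h import *
go(450,0,200)
a=cv2.cvtColor(viewer.read_camera("top"),cv2.COLOR_RGB2BGR);b=cv2.cvtColor(viewer.read_camera("side"),cv2.COLOR_RGB2BGR)
cv2.imwrite("pics/top9.png",a)
f=lambda im,x,y,w,h:cv2.resize(np.clip(im[y:y+h,x:x+w].astype(float)*1.8,0,255).astype('uint8'),(400,300),interpolation=cv2.INTER_CUBIC)
cv2.imwrite("pics/fin.png",np.vstack([np.hstack([f(b,185,125,80,60),f(a,270,160,80,60)]),np.hstack([f(a,100,120,200,150),f(b,250,220,120,90)])]))
E
```

```text
shift [-0.223  0.358 -0.059] turn 0 | pos [395.2 -31.5 191.1] yaw 2.648 F [-0.8  0.5  0. ] j [-0.25  0.16  2.08 -0.    0.9  -1.32] t 42.25 open 84.3
```

View pics/fin.png

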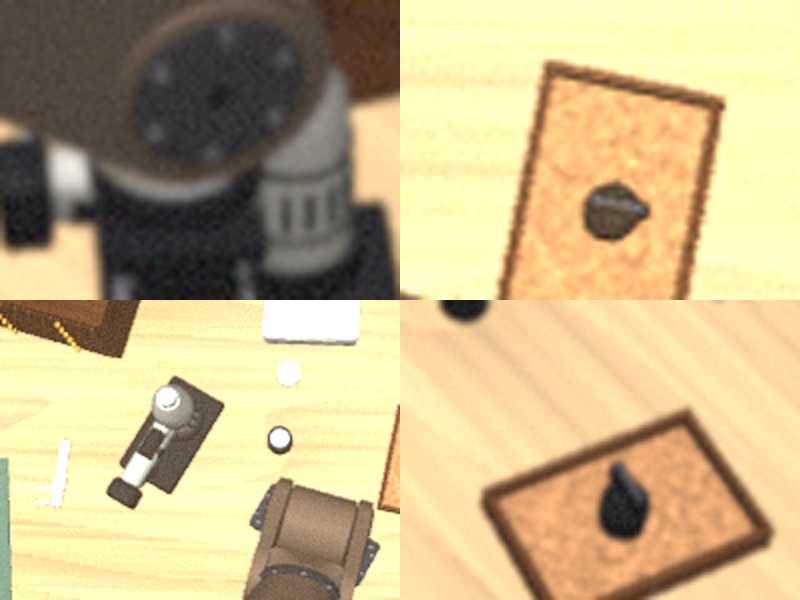

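The nozzle stands in the tray, (625,510) in the lower right panel, and the bystanders look untouched. I'll move the arm out of the side view to check the trigger height numerically.

Emit:
move_arm:
  moves: [0,-0.2,-0.1,0,0,-0.3,0,0,0,-0.3,0,0,-0.1,-0.3,0,0,-0.1,-0.2,0,0,0,0,0,0]

```text
t: 43.1
eef_pos: [331.1, -217.2, 205.7]
tcp_rot: [3.142, 0.0, 2.647]
ft_force: [-1.0, 0.4, -0.2]
opening: 0.881
grip_force: 0.0
```

```bash
python3 - <<'E'
from h import *
b=viewer.read_camera("side").max(2).astype(int); a=cv2.imread("pics/side0.png").max(2).astype(int)
for x in (214,218,222,226): print(x,"before",a[146:162,x],"\n    after ",b[146:162,x])
print("button row before\n",a[160:167,213:226],"\nafter\n",b[160:167,213:226])
E
```

```text
214 before [137 136 133 127 108  76  48  32  26  23  24  22  47  79  97  94] 
    after  [54 54 50 52 51 52 49 52 48 53 51 51 48 53 50 52]
218 before [137 137 135 122  93  56  29  25  29  22  21  25  42  54  55  39] 
    after  [52 51 51 51 51 50 51 52 51 53 51 50 49 52 51 52]
222 before [139 137 130 111  79  43  25  27  26  19  20  33  57  79  84  76] 
    after  [52 53 51 50 51 52 48 52 50 51 49 51 53 52 50 52]
226 before [146 145 136 113  72  34  24  27  23  21  29  43  74  94  93  85] 
    after  [51 51 52 51 51 50 50 52 49 52 52 50 59 60 63 65]
button row before
 [[96 97 93 83 66 55 58 65 76 84 92 93 94]
 [95 94 85 69 49 39 40 48 61 76 84 86 86]
 [84 81 68 48 33 23 16 27 44 66 75 78 75]
 [73 68 59 39 24 20 15 25 43 59 68 69 70]
 [68 68 58 45 34 25 26 39 51 60 67 68 70]
 [66 67 62 57 47 42 45 50 57 64 63 66 64]
 [64 63 64 58 56 54 52 59 59 61 60 61 58]] 
after
 [[52 50 54 49 52 51 51 50 50 50 51 53 58]
 [51 52 53 51 49 52 51 50 52 52 51 54 59]
 [52 51 50 51 52 52 52 49 51 50 53 53 61]
 [52 52 52 51 51 50 51 48 50 50 54 58 63]
 [49 51 51 52 51 51 51 52 52 52 54 58 65]
 [50 49 51 51 50 50 52 50 52 53 55 60 65]
 [54 53 52 53 52 53 51 52 50 51 58 65 66]]
```

Emit:
move_arm:
  moves: [-0.3,-0.05,-0.1,0,-0.3,-0.05,-0.1,0,-0.3,-0.05,-0.1,0,-0.3,-0.05,-0.1,0,-0.3,-0.05,0,0,-0.15,0,0,0,0,0,0,0]

```text
t: 44.02
eef_pos: [532.3, -364.6, 264.7]
tcp_rot: [3.141, -0.001, 2.651]
ft_force: [-0.5, 0.4, -1.2]
opening: 0.883
grip_force: 0.0
```

```bash
python3 - <<'E'
from h import *
b=viewer.read_camera("side").max(2).astype(int); a=cv2.imread("pics/side0.png").max(2).astype(int)
for x in (214,218,222,226): print(x,"before",a[146:162,x],"\n    after ",b[146:162,x])
print("button after\n",b[160:167,213:226])
E
```

```text
214 before [137 136 133 127 108  76  48  32  26  23  24  22  47  79  97  94] 
    after  [191 188 186 187 179 154 104  55  36  36  35  37  67 110 136 132]
218 before [137 137 135 122  93  56  29  25  29  22  21  25  42  54  55  39] 
    after  [189 189 190 187 175 139  85  41  36  38  40  36  55  76  76  53]
222 before [139 137 130 111  79  43  25  27  26  19  20  33  57  79  84  76] 
    after  [191 190 186 181 157 112  61  39  36  37  38  48  79 110 120 105]
226 before [146 145 136 113  72  34  24  27  23  21  29  43  74  94  93  85] 
    after  [202 202 196 186 154 100  48  33  33  36  38  66 103 128 131 117]
button after
 [[134 136 131 114  93  76  80  90 105 120 128 129 130]
 [132 132 118  97  70  53  53  63  84 105 119 120 120]
 [116 111  93  67  42  27  28  38  62  89 105 107 106]
 [103  97  80  57  38  26  27  38  61  83  95  99  99]
 [ 96  93  82  70  55  47  49  55  69  86  91  95  94]
 [ 93  92  89  81  74  70  69  74  83  88  90  91  90]
 [ 89  89  88  86  84  84  81  81  84  85  84  82  82]]
```

The trigger's top edge sits about 1.2 px lower than at the start, and the button patch has shrunk inward. That matches the trigger locked in, so I'll hand in.

```bash
python3 -c "
from cell import order
print(order.job_done())"
```

```text
the job is handed in; nothing more can be done
None
```

I twisted the nozzle off and stood it in the cork tray, squeezed the trigger home and locked it with the button, and handed the job in at about 44 s; force readings and the last picture both show the lock holding.

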